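# Take the dial padlock off the sample lock box

### The job

Take the dial padlock off the hasp of the steel lock box: turn its dial anticlockwise to the stop, then clockwise two clicks, and pull the lock body back until the shackle is fully open. Then bring the open gap to the staple and lift the padlock straight off, leaving the things around where they are. The program finishes while still holding the padlock still and level in the gripper, open and well clear of the box, some 10 cm above its top.

Things in the scene. Friction and masses are not known exactly. Their poses are not given: they have to be found in the camera images.
- lockbox: Grey steel lock box, fixed to the desk, 200 (its x) x 140 x 75 mm high; origin at the centre of its underside, +x away from the robot at yaw 0. On its top, in front, the padlock lies flat between two guard rails along x (x -96 to -4 mm, 6 mm high, inner faces at y +-27.8 mm) that stop it turning. A 3 mm thick hasp strap lies behind; its near end at x +10 mm stops the lock body.
- staple (a point): Centre of the eye of the fixed staple, at x +15, y -14 mm of the box, 15 mm above its top. A closed eye of 6 mm rod standing across the box's x: uprights 12 mm to either side (18 mm free between), bridge from 23 to 29 mm above the top. The toe leg of the shackle runs through it along x, so a shut padlock cannot be lifted off.
- padlock: Loose padlock, 0.4 to 0.6 kg, dial up; origin at the centre of the underside of its aluminium body, 66 (x) x 52 (y) x 30 mm high; +x is where the shackle points, along the box's x within 3 deg. Grip it from above across the 52 mm, above the rails. The staple starts 40 to 44 mm in +x of the origin; pulled back to 56 mm the bow meets the staple, and the next 20 mm draw the shackle out.
- dial_grip (a point): On the dial's vertical axis (x -5, y 0 mm of the lock), 46 mm above the lock's underside. Black dial: skirt 37 mm across, its top 35.5 mm above the underside, and on it an upright bar to pinch, 10 mm thick, 30 mm long, up to 52.5 mm. A white line and a pointed nose mark its pointing end, which points at -90 deg minus the dial angle in the lock's x-y plane (0 = +x, anticlockwise positive).
- dial (a joint): Dial angle, rad, growing clockwise from above. 0: anticlockwise stop (long white mark, pointer to the lock's -y); a click notch at each white mark, every 0.524 rad, to the other stop at 3.14. A sprung plunger pulls it in from within 10 deg; up to 0.1 N m to turn on. Opens only in the second notch, 1.047 (within 0.07), after going to the stop (under 0.08), which sets an inner wheel.
- shackle (a joint): How far the shackle is drawn out of the lock body, m: 0 shut, 0.020 fully open. It slides along the lock's x with 2.5 N friction and stays where it is left.
- toe (a point): End of the short (toe) leg of the shackle, on its axis, at y -14 mm of the lock, 15 mm above its underside; 6 mm inside the body when shut, 14 mm out of its front face (x +33 mm) when fully open. To unhook, have the staple in this gap, its centre 37 to 43 mm in +x of the lock's origin, and lift straight up.
- bow (a point): Outermost point of the shackle's bow, on the rod's centre line; x +64 mm of the lock when shut, 15 mm above its underside. The shackle is a U of 9 mm steel rod, legs 28 mm apart, toe leg at -y.
- petri_dish: Bystander: clear petri dish, 60 mm across, 14 mm high, on the rear left of the lock box's top; origin under its centre.
- cup_yellow: Bystander: sample cup with yellow screw lid, 49 mm across, 60 mm high, on the desk left of the box; origin under its centre.
- cup_red: Bystander: sample cup with red screw lid, 49 mm across, 60 mm high, on the desk left of the box; origin under its centre.
- stapler: Bystander: blue and black stapler, 37 x 136 x 52 mm, on the desk right of the box; origin under its centre.

How it is judged:
By the outcome, as a careful person would: the job done as asked, in the order asked, and still so for the second after the job is handed in, while the arm keeps its last pose, push and grip.
It also fails if it takes over 61 s, if anything falls off the work surface, if the arm or the gripper's body presses on something with over 40 N, if the wrist force passes 120 N, or if a joint passes its speed limit or range.

### The arm

A 6-joint arm with a two-finger parallel gripper is mounted at the origin on a cart in front of the work surface, level with it; the furniture and walls round the work are solid. World frame = base frame: x ahead of the robot, y to its left, z up, the work surface at z = 0. Lengths are in mm, angles in rad, forces in N, time in s.
With the tool pointing down it reaches from about 400 to 925 mm from the base axis. Payload 12.5 kg.
Tool frame: the origin (TCP) lies at the centre of the arm's flange, where the gripper is bolted on; the fingertips stand 190 mm ahead of it and the grasp point (between the pads) lies 171 mm ahead of it; z points along the fingers, y is the direction in which the jaws open and shut (so a half turn about z gives the same grasp; the last joint's range is limited). The gripper opens to 95 mm and grips with 3 to 60 N. Pads are 20 mm wide; open, the fingers measure 119 mm over their backs; the gripper's body (75 mm by 180 mm) begins 59 mm behind the grasp point.
Start: joints at [1.136, 0.491, 1.559, -0, 1.092, -0.106], TCP at [201.794, 591.527, 404.761] pointing down, gripper open.
Joint ranges: [-3.1, 3.1], [-0.84, 2.19], [0.05, 2.79], [-1.13, 4.28], [0.06, 2.93], [-2.69, 2.69]. Speed limits (rad/s): [2.22, 2.22, 2.79, 3.14, 3.14, 3.14].

### API

Orientations are given as [roll, pitch, yaw] about the fixed x, y, z axes, in that order (R = Rz(yaw) Ry(pitch) Rx(roll)).
In Python, from cell import * gives the robot as it stands.
- The arm moves only by the tool step_arm, never from a script. Its argument "rows" is a list of rows, each an object with "delta_pos": the shift along the tool's x, y, z in cm, a list of three; "spin": the turn about the tool's z in degrees. A call has 1 to 5 rows; each row is the pose to reach, as a shift and turn from the pose measured when the call began, along the tool's axes at that moment; what a row does not reach only later rows make up. A row lasts 1/10 s, in which the tool goes at most 50 mm and 8.59 degrees, less where a joint would pass 70% of its speed; a pose out of reach is approached as far as the arm can. A call with a gripper value outside its range is refused whole. "jaw" is the opening, from 0 (shut) to 1 (fully open), set as the call begins (left out, the last holds). The fingers move at their own pace and stop on an object; the grip force is fixed at half the most. Time passes only in rows, so rows that repeat a pose let the fingers close. It gives the time, the measured TCP pose, the force and the opening at its end, in the units of the state.
- state(): the state, without advancing time (a new reading comes with each control period).
- read_camera(name): name is "scene" or "side" or "wrist"; returns (picture, depth): 480x640x3 uint8, blue, green, red; 480x640 float32, mm along the optical axis (not along the pixel's ray), 0 where there is no reading.
- camera_info(name): a dict with "camera_matrix" (3x3 intrinsics, pixels), "R" (3x3) and "t" (3): a world point X has camera coordinates R X + t. Camera axes: x right, y down, z forward; pixel columns grow to the right and rows downward; lengths in mm; the calibration is good to about 2 mm. A picture is of the moment at which its call begins: read the wrist's pose just before it. camera_info takes no time and is no camera call; for the wrist camera it gives the pose at the moment of the call.
- job_done(): hands the job in, once; it reports no verdict.
The state is a dict: "t": time; "joints": joint angles; "qvel": joint speeds; "tau": joint torques, N m; "eef_pos": TCP position; "tcp_rot": TCP orientation; "ft_force": force on the tool from outside, world axes, zero at the start; "moment": the same for the moment, N m; "opening": opening from 0.0 (shut) to 1.0 (fully open).
Only numpy, scipy, OpenCV 4.12 (cv2) and the standard library are available. Lean on these libraries where they do the work, as an engineer would, in place of code of your own. Each camera call takes 0.05 s, during which the arm holds its last target.

## Working session

There is one attempt and no reset: what is moved stays moved. The work goes in short steps, Python scripts to look and compute and a tool call to move; the robot and the scene stay as the last step left them, time stands still between calls to the robot, and variables do not carry over. Pictures are saved under pics/ and viewed, and the job is handed in when it is done.

Besides the shell and the picture viewer there is one more tool, called after "Request:" as name(argument=value, ...), one argument or row to a line, values as JSON. step_arm: Moves the arm, as the interface text tells. Its arguments: {"type":"object","properties":{"rows":{"type":"array","items":{"type":"object","properties":{"delta_pos":{"type":"array","items":{"type":"number"}},"spin":{"type":"number"}}}},"jaw":{"type":"number"}},"required":["rows"]}

```bash
ls; mkdir -p pics; python3 - <<'E'
from cell import *
import cv2
print(state())
for n in ("scene","side","wrist"):
    i=camera_info(n); print(n,i)
    p,d=read_camera(n); cv2.imwrite(f"pics/{n}0.png",p)
    import numpy as np
    np.save(f"pics/{n}0.npy",d)
E
```

```text
pics
{'t': 0.0, 'joints': array([ 1.13643958e+00,  4.91567699e-01,  1.55946722e+00, -3.20634991e-05,
        1.09169928e+00, -1.05620616e-01]), 'qvel': array([ 0.00100065, -0.00093481,  0.00064624, -0.00027659,  0.00076875,
        0.00015576]), 'tau': array([ 1.75640503e-04, -6.12656808e+01, -2.58171272e+01,  6.92569907e-02,
        4.82405175e-02, -1.40739944e-04]), 'eef_pos': array([201.75668539, 591.50063566, 404.15045069]), 'tcp_rot': array([-3.14045447e+00, -9.20689997e-05,  2.81287126e+00]), 'ft_force': array([0.22659323, 0.36804497, 0.063831  ]), 'moment': array([ 0.00299066, -0.01633123, -0.00246682]), 'opening': 1.0009575800114208}
scene {'camera_matrix': array([[484.93611884,   0.        , 317.33973268],
       [  0.        , 484.93611884, 242.55360286],
       [  0.        ,   0.        ,   1.        ]]), 'R': array([[ 0.66739758, -0.7445304 ,  0.01596728],
       [-0.35992085, -0.34125566, -0.86833263],
       [ 0.65194896,  0.57377614, -0.49572522]]), 't': array([-300.81613327,  255.93055952,  582.10922575])}
side {'camera_matrix': array([[461.86044   ,   0.        , 318.97782551],
       [  0.        , 461.86044   , 245.97697004],
       [  0.        ,   0.        ,   1.        ]]), 'R': array([[ 9.99536780e-01, -3.04339180e-02,  4.99757738e-05],
       [-1.65431825e-02, -5.44702208e-01, -8.38466355e-01],
       [ 2.55450382e-02,  8.38077133e-01, -5.44953365e-01]]), 't': array([-464.26778869,  130.53645843, 1011.34876895])}
wrist {'camera_matrix': array([[347.72163739,   0.        , 319.2953361 ],
       [  0.        , 347.72163739, 239.31041559],
       [  0.        ,   0.        ,   1.        ]]), 'R': array([[ 3.23890907e-01,  9.46093971e-01, -9.36748040e-04],
       [ 9.08932881e-01, -3.10893900e-01,  2.77823686e-01],
       [ 2.62556085e-01, -9.08360068e-02, -9.60631627e-01]]), 't': array([-623.03663528,  -31.64031169,  391.7655518 ])}
```

View pics/scene0.png

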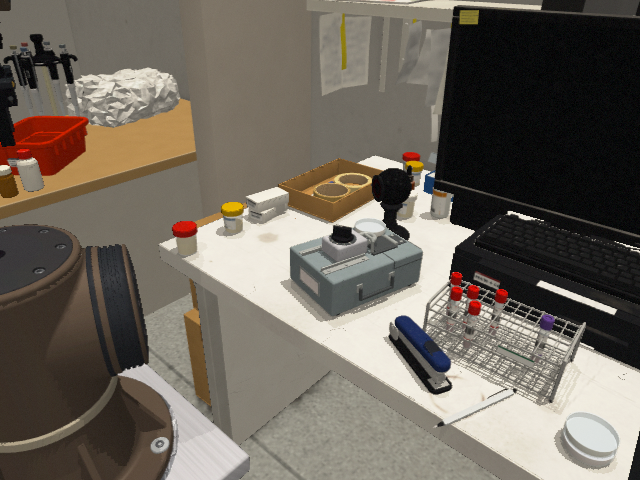

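View pics/side0.png

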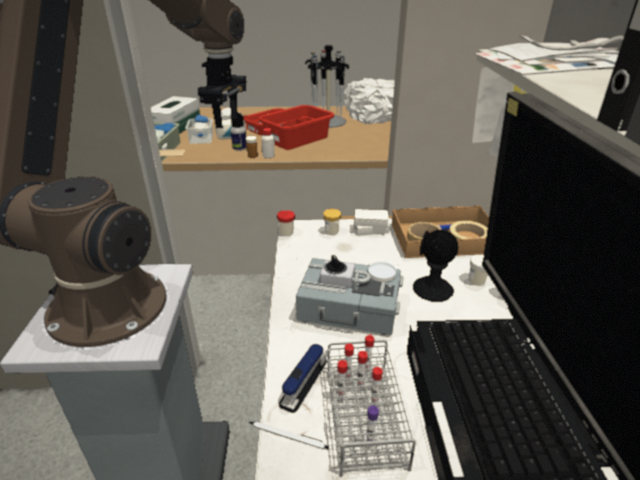

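View pics/wrist0.png

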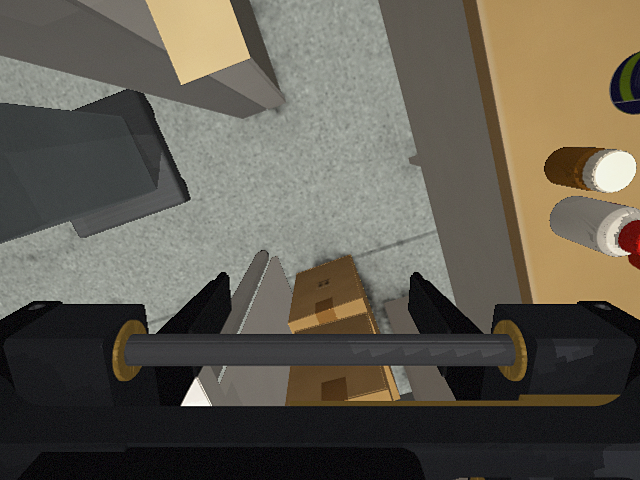

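The box with the padlock is at about (355,265) in the scene view and (350,290) in the side view. There is a tall black webcam behind it on the left. I'll enlarge these areas next.

```bash
cat > h.py <<'E'
from cell import *
import cv2, numpy as np
def px2w(info,u,v,d):
    K=info["camera_matrix"]; c=np.array([(u-K[0,2])*d/K[0,0],(v-K[1,2])*d/K[1,1],d])
    return info["R"].T@(c-info["t"])
def px2z(info,u,v,z):
    K=info["camera_matrix"]; r=info["R"].T@np.array([(u-K[0,2])/K[0,0],(v-K[1,2])/K[1,1],1]); o=-info["R"].T@info["t"]
    return o+r*(z-o[2])/r[2]
def w2px(info,X):
    c=info["R"]@np.asarray(X,float)+info["t"]; p=info["camera_matrix"]@c; return p[:2]/p[2]
E
python3 - <<'E'
from h import *
a=cv2.imread("pics/scene0.png")[200:330,270:440]; cv2.imwrite("pics/sc_c.png",cv2.resize(a,None,fx=4.5,fy=4.5,interpolation=2))
a=cv2.imread("pics/side0.png")[225:345,280:420]; cv2.imwrite("pics/si_c.png",cv2.resize(a,None,fx=5,fy=5,interpolation=2))
i=camera_info("scene"); d=np.load("pics/scene0.npy")
for u,v in [(342,235),(370,228),(350,245),(395,190),(330,270),(390,262)]:
    print(u,v,px2w(i,u,v,d[v,u]).round(1))
i=camera_info("side"); d=np.load("pics/side0.npy")
for u,v in [(335,266),(382,272),(337,281),(440,245),(350,290),(303,290),(397,296)]:
    print(u,v,px2w(i,u,v,d[v,u]).round(1))
E
```

```text
342 235 [490.8 -18.7 113.6]
370 228 [583.5 -12.   89.1]
350 245 [488.5 -38.8 102.7]
395 190 [694.6  10.7 124.8]
330 270 [435.9 -39.9  77.3]
390 262 [530.3 -95.4  73.8]
335 266 [496.  -29.8 116.9]
382 272 [596.  -14.1  88.1]
337 281 [499.8 -43.1  88.8]
440 245 [714.9   3.1 142. ]
350 290 [525.7 -56.4  75.5]
303 290 [430.4 -50.1  72.8]
397 296 [640.2  12.4   0.9]
```

View pics/sc_c.png

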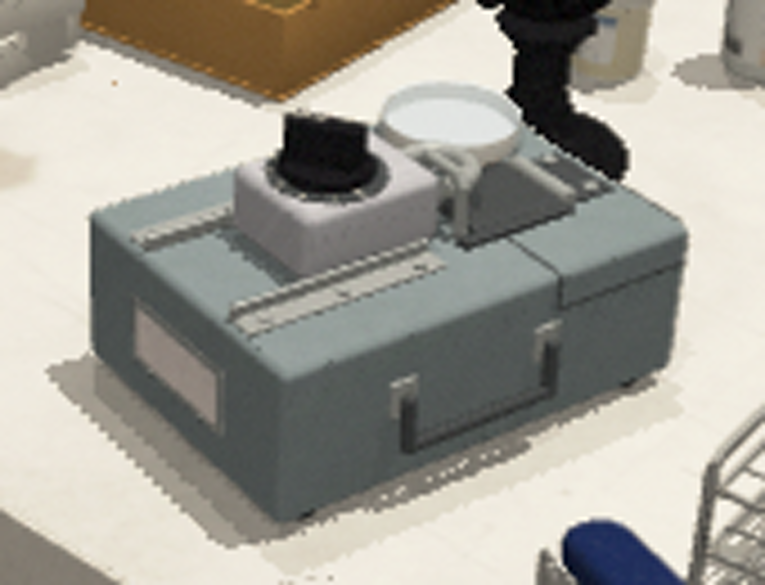

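View pics/si_c.png

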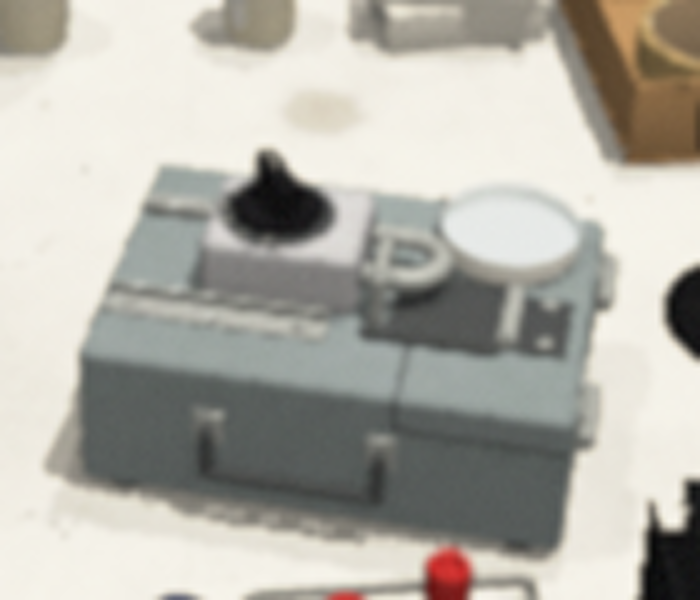

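```bash
python3 - <<'E'
from h import *
from scipy.spatial.transform import Rotation as Ro
s=state(); i=camera_info("wrist"); C=-i["R"].T@i["t"]
T=Ro.from_euler("xyz",s["tcp_rot"]).as_matrix()
print("cam in tool",T.T@(C-s["eef_pos"]),"axes\n",(i["R"]@T).round(3)); print(T.round(3))
i=camera_info("scene")
P=[px2z(i,270+a/4.5,200+b/4.5,75) for a,b in [(92,215),(287,380),(687,237)]]
print(np.round(P,1))
for t in [(500,-30,404)]:
    print("delta tool cm",(T.T@(np.array(t)-s["eef_pos"])/10).round(2))
E
```

```text
cam in tool [77.77019763 -1.47550326 19.68083388] axes
 [[-0.001  1.    -0.   ]
 [-0.961 -0.001 -0.278]
 [-0.278 -0.     0.961]]
[[-0.946  0.323 -0.   ]
 [ 0.323  0.946 -0.001]
 [ 0.    -0.001 -1.   ]]
[[ 445.5   61.8   75. ]
 [ 410.6  -69.5   75. ]
 [ 594.9 -121.    75. ]]
delta tool cm [-48.29 -49.2    0.07]
```

The box is at about (520,-30) with a yaw of about -15°. I'll move above it.

Request:
step_arm(
  rows=[
    {"delta_pos": [-3.5, -3.5, 0], "spin": 0},
    {"delta_pos": [-7, -7, 0], "spin": 0},
    {"delta_pos": [-10.5, -10.5, 0], "spin": 0},
    {"delta_pos": [-14, -14, 0], "spin": 0},
    {"delta_pos": [-17.5, -17.5, 0], "spin": 0},
  ],
)

```text
t: 0.65
eef_pos: [311.2, 367.6, 404.4]
tcp_rot: [-3.141, -0.0, 2.813]
ft_force: [0.9, 0.8, -0.3]
opening: 0.998
```

Request:
step_arm(
  rows=[
    {"delta_pos": [-3.5, -3.5, 0], "spin": 0},
    {"delta_pos": [-7, -7, 0], "spin": 0},
    {"delta_pos": [-10.5, -10.5, 0], "spin": 0},
    {"delta_pos": [-14, -14, 0], "spin": 0},
    {"delta_pos": [-17.5, -17.5, 0], "spin": 0},
  ],
)

```text
t: 1.15
eef_pos: [420.9, 143.5, 404.6]
tcp_rot: [-3.141, 0.0, 2.813]
ft_force: [0.7, 0.7, -0.4]
opening: 0.999
```

Request:
step_arm(
  rows=[
    {"delta_pos": [-3, -3.4, 0], "spin": 0},
    {"delta_pos": [-6, -6.8, 0], "spin": 0},
    {"delta_pos": [-9, -10, 0], "spin": 0},
    {"delta_pos": [-12, -13.3, 0], "spin": 0},
    {"delta_pos": [-12, -13.3, 0], "spin": 0},
  ],
)

```text
t: 1.65
eef_pos: [493.1, -24.9, 404.5]
tcp_rot: [-3.141, 0.001, 2.809]
ft_force: [0.4, 0.7, 0.3]
opening: 1.0
```

```bash
python3 - <<'E'
from h import *
s=state(); print(s["eef_pos"],s["joints"])
i=camera_info("wrist"); p,d=read_camera("wrist")
np.savez("pics/w1.npz",d=d,R=i["R"],t=i["t"],camera_matrix=i["camera_matrix"]); cv2.imwrite("pics/w1.png",p)
cv2.imwrite("pics/w1c.png",cv2.resize(p[80:330,160:480],None,fx=2.4,fy=2.4,interpolation=2))
E
```

```text
[493.13958948 -24.88119751 404.46320298] [-1.84071938e-01  3.05545865e-01  1.87306361e+00 -1.48241986e-03
  9.62137600e-01 -1.42161482e+00]
```

View pics/w1.png

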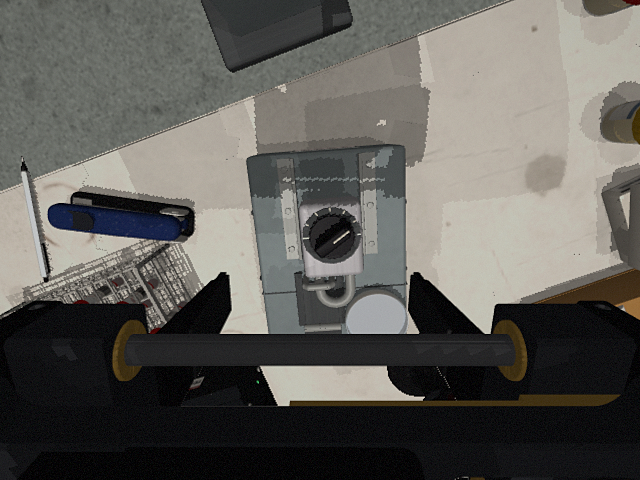

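View pics/w1c.png

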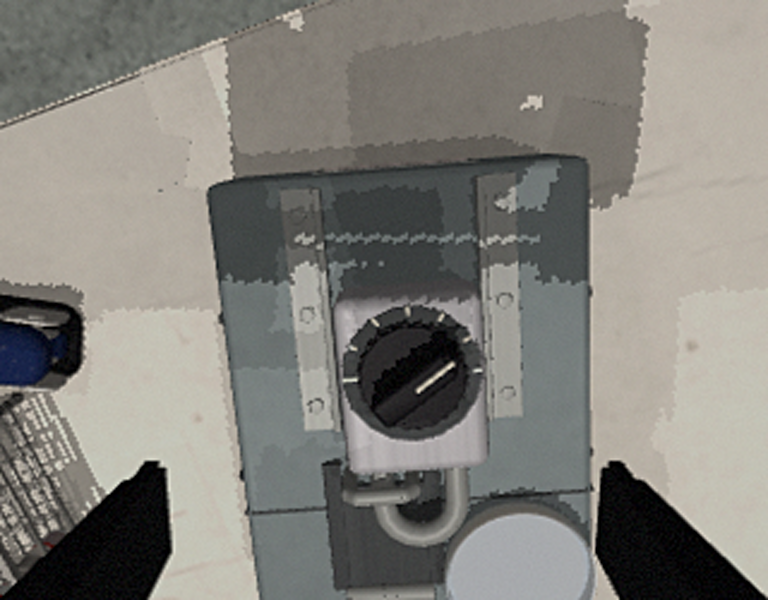

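The picture shows the dial skirt centred at crop (413,373). The white line runs up and right from (418,390) to (454,363), and the long mark is at the left (350,380). So the dial is near 150°, the 5th notch. I'll measure it more exactly in an enlarged crop.

```bash
python3 - <<'E'
from h import *
p=cv2.imread("pics/w1.png"); cv2.imwrite("pics/w1d.png",cv2.resize(p[190:320,270:410],None,fx=5.5,fy=4.6*5.5/4.6,interpolation=2)[:600*2])
q=cv2.resize(p[195:300,285:395],None,fx=5.5,fy=5.5,interpolation=2); cv2.imwrite("pics/w1d.png",q)
z=np.load("pics/w1.npz"); d=z["d"]
for u,v in [(331,236),(340,234),(345,235),(320,245),(325,215),(310,265),(355,265),(380,312),(290,270),(340,297)]:
    print(u,v,px2w(z,u,v,d[v,u]).round(1))
E
```

```text
331 236 [490.4 -16.3 126.5]
340 234 [490.6  -9.2 128.5]
345 235 [492.6  -5.8 128.3]
320 245 [494.3 -26.7 127.1]
325 215 [477.5 -16.5 105.9]
310 265 [514.6 -42.7 105.7]
355 265 [526.9  -6.4 106.5]
380 312 [586.9   1.4  88. ]
290 270 [523.8 -67.   74.7]
340 297 [558.5 -29.2  90.8]
```

View pics/w1d.png

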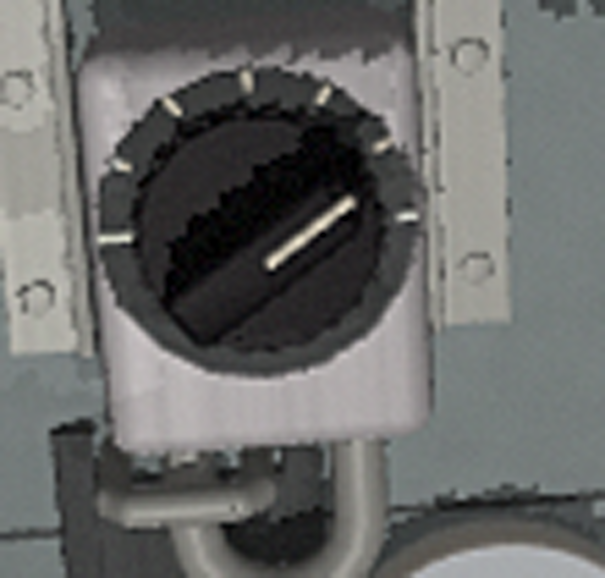

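```bash
python3 - <<'E'
from h import *
z=np.load("pics/w1.npz")
f=lambda u,v,h: px2z(z,285+u/5.5,195+v/5.5,h)[:2]
L,Rr,T=f(115,239,106),f(407,217,106),f(248,80,106)
c=(L+Rr)/2; print("L,R,c",L,Rr,c)
yax=L-Rr; a=np.degrees(np.arctan2(yax[1],yax[0])); print("lock -y dir",a,"lock yaw",a+90, "top dir (lock -x)",np.degrees(np.arctan2(*(T-c)[::-1])))
p0,p1=f(270,266,127.5),f(352,200,127.5); dv=p1-p0; b=np.degrees(np.arctan2(dv[1],dv[0])); print("line",p0,p1,"dir",b,"dial",(a-b)%360)
# lock outline top z=105: corners
for n,uv in dict(bl=(85,55),br=(410,45),fl=(115,445),fr=(432,437)).items(): print(n,f(*uv,105))
# rails inner faces z=81
for uv in [(62,0),(97,350),(420,0),(440,325)]: print("rail",f(*uv,81))
# staple uprights/bridge z~104
for uv in [(110,505),(270,490)]: print("staple",f(*uv,103))
E
```

```text
L,R,c [491.18963343 -38.00342561] [502.36109752   4.86602464] [496.77536548 -16.56870049]
lock -y dir -104.6060184061659 lock yaw -14.606018406165902 top dir (lock -x) 166.2333913624962
line [496.47070371 -15.89228757] [491.09822244  -2.08140157] dir 111.25620317280152 dial 144.13777842103258
bl [463.30818351 -32.76954736]
br [477.61468912  13.14127895]
fl [523.1513188  -49.49877054]
fr [538.13668713  -2.043855  ]
rail [457.55072934 -35.93566471]
rail [514.93850679 -50.73889662]
rail [476.22241919  18.00712097]
rail [529.54365504   5.03371364]
staple [533.32507504 -54.07416999]
staple [539.21771533 -29.10342592]
```

Request:
step_arm(
  rows=[
    {"delta_pos": [0, 0.2, 1], "spin": 8.5},
    {"delta_pos": [0, 0.5, 2], "spin": 17},
    {"delta_pos": [0, 0.9, 3.5], "spin": 25.5},
    {"delta_pos": [0, 0.9, 5], "spin": 34},
    {"delta_pos": [0, 0.9, 6], "spin": 42},
  ],
  jaw=0.4,
)

```text
t: 2.2
eef_pos: [494.5, -13.4, 343.4]
tcp_rot: [-3.14, -0.001, 2.072]
ft_force: [-0.8, 0.3, 0.7]
opening: 0.635
```

Request:
step_arm(
  rows=[
    {"delta_pos": [0, 0, 0], "spin": 8},
    {"delta_pos": [0, 0, 0], "spin": 10.8},
    {"delta_pos": [0, 0, 0], "spin": 10.8},
  ],
)

```text
t: 2.5
eef_pos: [494.1, -12.4, 343.4]
tcp_rot: [-3.139, -0.001, 1.884]
ft_force: [-0.1, -0.4, -0.1]
opening: 0.418
```

```bash
python3 - <<'E'
from h import *
s=state(); print(s["eef_pos"],s["tcp_rot"],s["joints"],s["opening"])
i=camera_info("wrist"); p,d=read_camera("wrist")
np.savez("pics/w2.npz",d=d,R=i["R"],t=i["t"],camera_matrix=i["camera_matrix"]); cv2.imwrite("pics/w2.png",p)
E
```

```text
[494.11477955 -12.3807139  343.37861715] [-3.13933822e+00 -5.75322166e-04  1.88393007e+00] [-1.58691797e-01  3.88292892e-01  1.94356724e+00 -7.05843746e-04
  8.12002253e-01 -4.71339952e-01] 0.4175591689118789
```

View pics/w2.png

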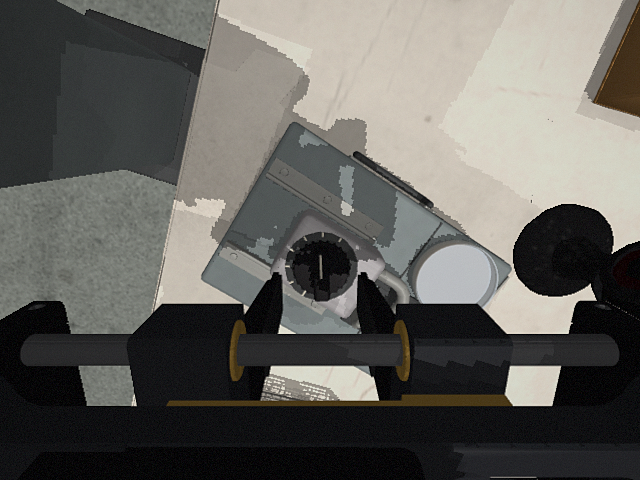

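```bash
python3 - <<'E'
from h import *
p=cv2.imread("pics/w2.png"); cv2.imwrite("pics/w2d.png",cv2.resize(p[220:310,270:380],None,fx=6.5,fy=6.5,interpolation=2))
E
```

```text
(no output)
```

View pics/w2d.png

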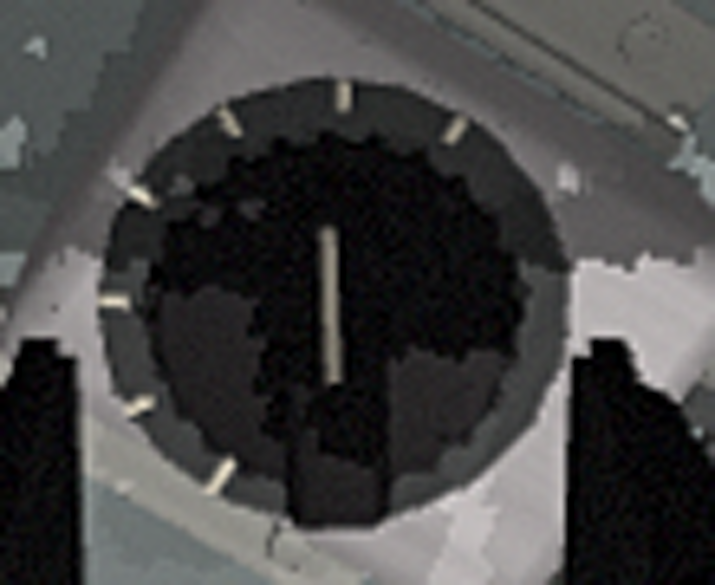

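```bash
python3 - <<'E'
from h import *
z=np.load("pics/w2.npz"); s=state()
f=lambda u,v,h: px2z(z,270+u/6.5,220+v/6.5,h)[:2]
pts=[(230,122),(344,97),(455,128),(140,195),(115,300),(140,405),(222,475)]
W=np.array([f(u,v,106) for u,v in pts])
from scipy.optimize import least_squares
r=least_squares(lambda q:np.hypot(*(W-q[:2]).T)-q[2],[496,-16,20]); print(r.x,r.fun.round(2))
c=r.x[:2]
for w in W: print(np.degrees(np.arctan2(*(w-c)[::-1])).round(1))
a,b=f(328,230,127.5),f(333,380,127.5); print("line",a,b,np.degrees(np.arctan2(*(a-b)[::-1])))
psi=s["tcp_rot"][2]; ex=np.array([np.cos(psi),np.sin(psi)]); ey=np.array([np.sin(psi),-np.cos(psi)])
for q in (c,b): 
    dd=q-s["eef_pos"][:2]; print("delta mm tool",dd@ex,dd@ey)
# tip axis offset due tilt
from scipy.spatial.transform import Rotation as Ro
print(Ro.from_euler("xyz",s["tcp_rot"]).apply([0,0,190]))
E
```

```text
[495.94232075 -17.25424981  22.41603689] [-0.31 -0.17  0.25  0.35 -0.19  0.34 -0.26]
135.4
104.8
74.8
166.3
-163.7
-133.1
-103.3
line [490.80961648  -2.62793484] [495.80603534 -16.54737752] 109.74572753973796
delta mm tool -5.0549693388372665 0.21558400843112732
delta mm tool -4.340656536058644 0.3050231330028753
[-3.88472937e-01 -4.24079879e-02 -1.89999598e+02]
```

Request:
step_arm(
  rows=[
    {"delta_pos": [-0.5, 0, 0], "spin": 0},
    {"delta_pos": [-0.5, 0, 1.5], "spin": 0},
    {"delta_pos": [-0.5, 0, 3], "spin": 0},
    {"delta_pos": [-0.5, 0, 4.1], "spin": 0},
    {"delta_pos": [-0.5, 0, 4.1], "spin": 0},
  ],
)

```text
t: 3.05
eef_pos: [495.6, -17.4, 301.5]
tcp_rot: [-3.138, -0.001, 1.886]
ft_force: [-0.0, -0.9, 0.2]
opening: 0.403
```

Request:
step_arm(
  rows=[
    {"delta_pos": [0, 0, 0], "spin": 0},
  ],
)

```text
t: 3.15
eef_pos: [495.8, -17.4, 301.7]
tcp_rot: [-3.138, -0.001, 1.887]
ft_force: [0.8, -0.1, 0.2]
opening: 0.399
```

Request:
step_arm(
  rows=[
    {"delta_pos": [0, 0, -0.1], "spin": 0},
    {"delta_pos": [0, 0, -0.1], "spin": 0},
    {"delta_pos": [0, 0, -0.1], "spin": 0},
    {"delta_pos": [0, 0, -0.1], "spin": 0},
  ],
  jaw=0,
)

```text
t: 3.55
eef_pos: [495.8, -17.4, 303.0]
tcp_rot: [-3.139, -0.001, 1.887]
ft_force: [6.6, 0.1, 1.3]
opening: 0.122
```

Request:
step_arm(
  rows=[
    {"delta_pos": [0, 0, 0], "spin": 0},
    {"delta_pos": [0, 0, 0], "spin": 0},
  ],
)

```text
t: 3.75
eef_pos: [495.9, -17.4, 303.0]
tcp_rot: [-3.139, -0.001, 1.887]
ft_force: [0.5, 0.1, -1.0]
opening: 0.103
```

```bash
python3 - <<'E'
from h import *
s=state(); print(s["eef_pos"],s["tcp_rot"],s["joints"],s["opening"],s["ft_force"],s["moment"])
E
```

```text
[495.87308102 -17.3772379  303.03667638] [-3.13902970e+00 -7.46117420e-04  1.88695324e+00] [-1.68149760e-01  4.52524880e-01  1.97844344e+00 -8.14605027e-04
  7.13240091e-01 -4.83690892e-01] 0.10312030194140576 [ 0.48554594  0.07638175 -1.01425663] [-0.08338664 -0.21585071 -0.05147336]
```

Request:
step_arm(
  rows=[
    {"delta_pos": [0, 0, 0], "spin": -6},
    {"delta_pos": [0, 0, 0], "spin": -12},
    {"delta_pos": [0, 0, 0], "spin": -18},
    {"delta_pos": [0, 0, 0], "spin": -24},
    {"delta_pos": [0, 0, 0], "spin": -30},
  ],
)

```text
t: 4.25
eef_pos: [496.2, -17.2, 303.1]
tcp_rot: [-3.141, -0.001, 2.415]
ft_force: [4.0, 2.3, -1.8]
opening: 0.104
```

```bash
cat > st.py <<'E'
from h import *
s=state(); print(s["t"],s["eef_pos"].round(1),np.degrees(s["tcp_rot"]).round(1),"J",np.degrees(s["joints"]).round(1),s["opening"].__round__(3),s["ft_force"].round(1),s["moment"].round(3))
E
python3 st.py
```

```text
4.25 [496.2 -17.2 303.1] [-1.799e+02 -1.000e-01  1.384e+02] J [ -9.6  25.9 113.3  -0.   40.8 -58. ] 0.104 [ 4.   2.3 -1.8] [ 0.586 -0.648  0.051]
```

Request:
step_arm(
  rows=[
    {"delta_pos": [0, 0, 0], "spin": -7},
    {"delta_pos": [0, 0, 0], "spin": -14},
    {"delta_pos": [0, 0, 0], "spin": -21},
    {"delta_pos": [0, 0, 0], "spin": -28},
    {"delta_pos": [0, 0, 0], "spin": -35},
  ],
)

```text
t: 4.75
eef_pos: [496.4, -16.8, 303.2]
tcp_rot: [3.141, -0.001, 3.03]
ft_force: [2.8, 6.3, -1.1]
opening: 0.102
```

Request:
step_arm(
  rows=[
    {"delta_pos": [0, 0, 0], "spin": -7},
    {"delta_pos": [0, 0, 0], "spin": -14},
    {"delta_pos": [0, 0, 0], "spin": -21},
    {"delta_pos": [0, 0, 0], "spin": -28},
    {"delta_pos": [0, 0, 0], "spin": -28},
  ],
)

```text
t: 5.25
eef_pos: [496.4, -16.4, 303.2]
tcp_rot: [3.139, 0.0, -2.761]
ft_force: [2.0, 4.7, -1.4]
opening: 0.103
```

```bash
python3 st.py
```

```text
5.25 [496.4 -16.4 303.2] [ 179.9    0.  -158.2] J [  -9.5   25.9  113.3    0.2   40.8 -121.5] 0.103 [ 2.   4.7 -1.4] [ 1.094 -0.448  0.01 ]
```

Request:
step_arm(
  rows=[
    {"delta_pos": [0, 0, 0], "spin": 0},
    {"delta_pos": [0, 0, 0], "spin": 0},
    {"delta_pos": [0, 0, -0.5], "spin": 0},
    {"delta_pos": [0, 0, -1.8], "spin": 0},
    {"delta_pos": [0, 0, -3], "spin": 5},
  ],
  jaw=0.4,
)

```text
t: 5.75
eef_pos: [496.4, -16.6, 333.9]
tcp_rot: [3.139, -0.0, -2.849]
ft_force: [0.3, 0.3, 0.0]
opening: 0.39
```

Request:
step_arm(
  rows=[
    {"delta_pos": [0, 0, 0], "spin": 8.5},
    {"delta_pos": [0, 0, 0], "spin": 17},
    {"delta_pos": [0, 0, 0], "spin": 25.5},
    {"delta_pos": [0, 0, 0], "spin": 34},
    {"delta_pos": [0, 0, 0], "spin": 42.5},
  ],
)

```text
t: 6.25
eef_pos: [496.4, -16.7, 334.2]
tcp_rot: [3.14, -0.001, 2.686]
ft_force: [0.2, -0.1, 0.3]
opening: 0.401
```

Request:
step_arm(
  rows=[
    {"delta_pos": [0, 0, 0], "spin": 8.5},
    {"delta_pos": [0, 0, 0], "spin": 17},
    {"delta_pos": [0, 0, 0], "spin": 25.5},
    {"delta_pos": [0, 0, 0], "spin": 34},
    {"delta_pos": [0, 0, 0], "spin": 42.5},
  ],
)

```text
t: 6.75
eef_pos: [496.3, -16.8, 334.6]
tcp_rot: [3.141, -0.002, 1.938]
ft_force: [-0.1, 0.8, -0.9]
opening: 0.4
```

Request:
step_arm(
  rows=[
    {"delta_pos": [0, 0, 0], "spin": 8.5},
    {"delta_pos": [0, 0, 0], "spin": 17},
    {"delta_pos": [0, 0, 0], "spin": 25.5},
    {"delta_pos": [0, 0, 0], "spin": 34},
    {"delta_pos": [0, 0, 0], "spin": 42.5},
  ],
)

```text
t: 7.25
eef_pos: [496.3, -16.9, 335.0]
tcp_rot: [-3.141, -0.001, 1.19]
ft_force: [-0.8, -0.6, 0.3]
opening: 0.402
```

Request:
step_arm(
  rows=[
    {"delta_pos": [0, 0, 0], "spin": 8.5},
    {"delta_pos": [0, 0, 0], "spin": 17},
    {"delta_pos": [0, 0, 0], "spin": 25.5},
    {"delta_pos": [0, 0, 0], "spin": 34},
    {"delta_pos": [0, 0, 0], "spin": 42.5},
  ],
)

```text
t: 7.75
eef_pos: [496.3, -17.0, 335.4]
tcp_rot: [-3.14, -0.001, 0.441]
ft_force: [0.4, 0.1, 0.1]
opening: 0.4
```

```bash
python3 st.py
```

```text
7.75 [496.3 -17.  335.4] [-179.9   -0.    25.3] J [-9.600e+00  2.310e+01  1.116e+02  1.000e-01  4.540e+01  5.500e+01] 0.4 [0.4 0.1 0.1] [-0.074  0.169 -0.077]
```

Another 9° to go. Before gripping again, I'll look at the dial.

Request:
step_arm(
  rows=[
    {"delta_pos": [0, 0, 0], "spin": 7},
    {"delta_pos": [0, 0, 0], "spin": 9},
    {"delta_pos": [0, 0, 0], "spin": 9},
  ],
)

```text
t: 8.05
eef_pos: [496.2, -17.1, 335.7]
tcp_rot: [-3.14, -0.0, 0.284]
ft_force: [0.6, 0.4, -1.2]
opening: 0.404
```

```bash
python3 st.py; python3 - <<'E'
from h import *
i=camera_info("wrist"); p,d=read_camera("wrist")
np.savez("pics/w3.npz",d=d,R=i["R"],t=i["t"],camera_matrix=i["camera_matrix"]); cv2.imwrite("pics/w3.png",p)
cv2.imwrite("pics/w3d.png",cv2.resize(p[225:315,265:375],None,fx=6.5,fy=6.5,interpolation=2))
E
```

```text
8.05 [496.2 -17.1 335.7] [-179.9   -0.    16.3] J [-9.600e+00  2.300e+01  1.115e+02  1.000e-01  4.540e+01  6.410e+01] 0.404 [ 0.6  0.4 -1.2] [-0.038  0.137 -0.018]
```

View pics/w3d.png

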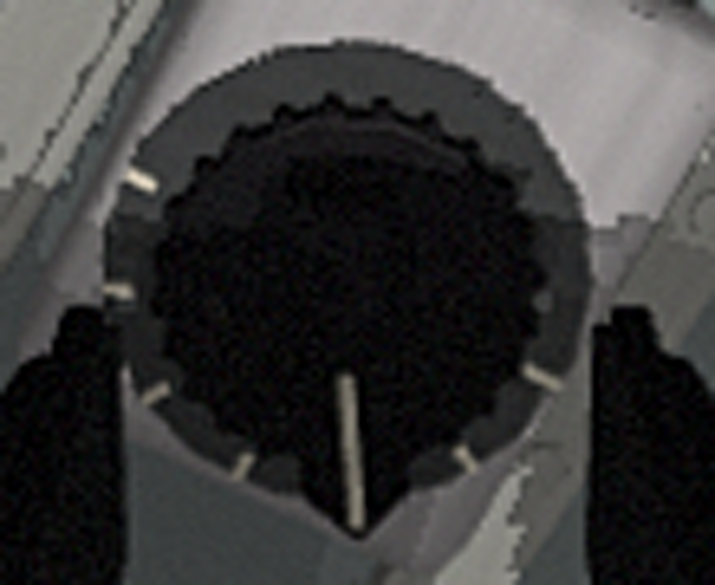

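View pics/w3.png

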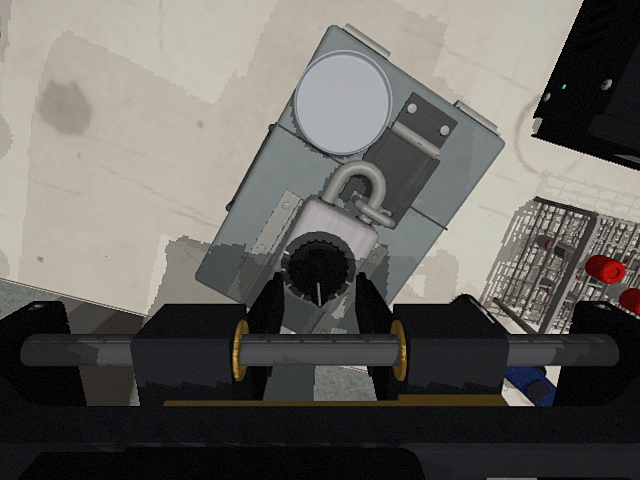

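Request:
step_arm(
  rows=[
    {"delta_pos": [0, 0, 1], "spin": 0},
    {"delta_pos": [0, 0, 2], "spin": 0},
    {"delta_pos": [0, 0, 3], "spin": 0},
    {"delta_pos": [0, 0, 3.3], "spin": 0},
    {"delta_pos": [0, 0, 3.3], "spin": 0},
  ],
)

```text
t: 8.6
eef_pos: [496.2, -17.1, 301.9]
tcp_rot: [-3.14, 0.001, 0.285]
ft_force: [0.6, 0.1, -0.7]
opening: 0.401
```

Request:
step_arm(
  rows=[
    {"delta_pos": [0, 0, 0], "spin": 0},
    {"delta_pos": [0, 0, 0], "spin": 0},
    {"delta_pos": [0, 0, 0], "spin": 0},
    {"delta_pos": [0, 0, 0], "spin": 0},
    {"delta_pos": [0, 0, 0], "spin": 0},
  ],
  jaw=0,
)

```text
t: 9.1
eef_pos: [496.3, -16.9, 302.1]
tcp_rot: [-3.14, 0.0, 0.285]
ft_force: [0.1, 3.6, 2.3]
opening: 0.102
```

```bash
python3 st.py
```

```text
9.1 [496.3 -16.9 302.1] [-179.9    0.    16.4] J [-9.600e+00  2.600e+01  1.134e+02  1.000e-01  4.070e+01  6.390e+01] 0.102 [0.1 3.6 2.3] [0.458 0.115 0.022]
```

Request:
step_arm(
  rows=[
    {"delta_pos": [0, 0, -0.1], "spin": -7},
    {"delta_pos": [0, 0, -0.1], "spin": -14},
    {"delta_pos": [0, 0, -0.1], "spin": -21},
    {"delta_pos": [0, 0, -0.1], "spin": -28},
    {"delta_pos": [0, 0, -0.1], "spin": -35},
  ],
)

```text
t: 9.6
eef_pos: [496.0, -16.7, 302.6]
tcp_rot: [-3.138, -0.001, 0.901]
ft_force: [0.6, 4.9, -5.0]
opening: 0.103
```

Request:
step_arm(
  rows=[
    {"delta_pos": [0, 0, 0], "spin": -6},
    {"delta_pos": [0, 0, 0], "spin": -12},
    {"delta_pos": [0, 0, 0], "spin": -18},
    {"delta_pos": [0, 0, 0], "spin": -20},
    {"delta_pos": [0, 0, 0], "spin": -20},
  ],
)

```text
t: 10.1
eef_pos: [495.9, -16.6, 302.4]
tcp_rot: [-3.138, -0.002, 1.25]
ft_force: [0.2, 0.8, -4.8]
opening: 0.103
```

```bash
python3 st.py
```

```text
10.1 [495.9 -16.6 302.4] [-1.798e+02 -1.000e-01  7.160e+01] J [ -9.6  26.  113.4   0.2  40.8   8.6] 0.103 [ 0.2  0.8 -4.8] [0.002 0.029 0.02 ]
```

Request:
step_arm(
  rows=[
    {"delta_pos": [0, 0, 0], "spin": -2},
    {"delta_pos": [0, 0, 0], "spin": -4},
    {"delta_pos": [0, 0, 0], "spin": -4},
  ],
)

```text
t: 10.4
eef_pos: [495.9, -16.6, 302.3]
tcp_rot: [-3.138, -0.002, 1.319]
ft_force: [1.0, 1.4, -4.1]
opening: 0.101
```

```bash
python3 st.py
```

```text
10.4 [495.9 -16.6 302.3] [-1.798e+02 -1.000e-01  7.560e+01] J [ -9.6  26.  113.4   0.2  40.8   4.7] 0.101 [ 1.   1.4 -4.1] [0.106 0.023 0.061]
```

Request:
step_arm(
  rows=[
    {"delta_pos": [0, 0, 0], "spin": -2},
    {"delta_pos": [0, 0, 0], "spin": -4},
    {"delta_pos": [0, 0, 0], "spin": -4},
  ],
)

```text
t: 10.7
eef_pos: [495.6, -16.4, 302.3]
tcp_rot: [-3.137, -0.003, 1.387]
ft_force: [-1.3, 4.4, -0.0]
opening: 0.102
```

```bash
python3 st.py
```

```text
10.7 [495.6 -16.4 302.3] [-179.8   -0.2   79.5] J [ -9.6  26.  113.4   0.2  40.8   0.8] 0.102 [-1.3  4.4 -0. ] [ 0.741  0.348 -0.333]
```

Request:
step_arm(
  rows=[
    {"delta_pos": [0, 0, 0], "spin": 6},
    {"delta_pos": [0, 0, 0], "spin": 12},
    {"delta_pos": [0, 0, 0], "spin": 18},
    {"delta_pos": [0, 0, 0], "spin": 24},
    {"delta_pos": [0, 0, 0], "spin": 30},
  ],
)

```text
t: 11.2
eef_pos: [495.8, -16.5, 302.2]
tcp_rot: [-3.137, -0.0, 0.857]
ft_force: [1.0, 0.3, -4.8]
opening: 0.106
```

Request:
step_arm(
  rows=[
    {"delta_pos": [0, 0, 0], "spin": 6},
    {"delta_pos": [0, 0, 0], "spin": 12},
    {"delta_pos": [0, 0, 0], "spin": 18},
    {"delta_pos": [0, 0, 0], "spin": 24},
    {"delta_pos": [0, 0, 0], "spin": 29},
  ],
)

```text
t: 11.7
eef_pos: [496.0, -16.7, 302.2]
tcp_rot: [-3.138, 0.002, 0.345]
ft_force: [-0.7, -0.9, -4.6]
opening: 0.106
```

Request:
step_arm(
  rows=[
    {"delta_pos": [0, 0, 0], "spin": 2},
    {"delta_pos": [0, 0, 0], "spin": 3},
    {"delta_pos": [0, 0, 0], "spin": 3},
  ],
)

```text
t: 12.0
eef_pos: [495.9, -16.7, 302.2]
tcp_rot: [-3.139, 0.002, 0.292]
ft_force: [-1.4, 0.0, -2.4]
opening: 0.105
```

```bash
python3 st.py
```

```text
12.0 [495.9 -16.7 302.2] [-1.798e+02  1.000e-01  1.670e+01] J [-9.600e+00  2.600e+01  1.134e+02  1.000e-01  4.080e+01  6.360e+01] 0.105 [-1.4  0.  -2.4] [-0.135  0.294 -0.008]
```

Request:
step_arm(
  rows=[
    {"delta_pos": [0, 0, 0], "spin": 0},
    {"delta_pos": [0, 0, 0], "spin": 0},
    {"delta_pos": [0, 0, -0.5], "spin": 0},
    {"delta_pos": [0, 0, -1.8], "spin": 0},
    {"delta_pos": [0, 0, -3.5], "spin": 0},
  ],
  jaw=0.45,
)

```text
t: 12.5
eef_pos: [496.1, -16.9, 337.5]
tcp_rot: [-3.138, 0.003, 0.292]
ft_force: [0.6, 0.2, 0.4]
opening: 0.436
```

Request:
step_arm(
  rows=[
    {"delta_pos": [0, 0, -1], "spin": 7},
    {"delta_pos": [0, 0, -2], "spin": 14},
    {"delta_pos": [0, 0, -2], "spin": 21},
    {"delta_pos": [0, 0, -2], "spin": 28},
    {"delta_pos": [0, 0, -2], "spin": 31},
  ],
  jaw=0.8,
)

```text
t: 13.0
eef_pos: [496.1, -16.9, 358.1]
tcp_rot: [-3.14, 0.003, -0.253]
ft_force: [0.2, -0.3, -0.4]
opening: 0.784
```

```bash
python3 st.py; python3 - <<'E'
from h import *
i=camera_info("wrist"); p,d=read_camera("wrist")
np.savez("pics/w4.npz",d=d,R=i["R"],t=i["t"],camera_matrix=i["camera_matrix"]); cv2.imwrite("pics/w4.png",p)
cv2.imwrite("pics/w4d.png",cv2.resize(p[165:305,240:400],None,fx=4.25,fy=4.25,interpolation=2))
E
```

```text
13.0 [496.1 -16.9 358.1] [-179.9    0.2  -14.5] J [-9.600e+00  2.120e+01  1.102e+02  1.000e-01  4.880e+01  9.480e+01] 0.784 [ 0.2 -0.3 -0.4] [-0.053  0.2    0.018]
```

View pics/w4d.png

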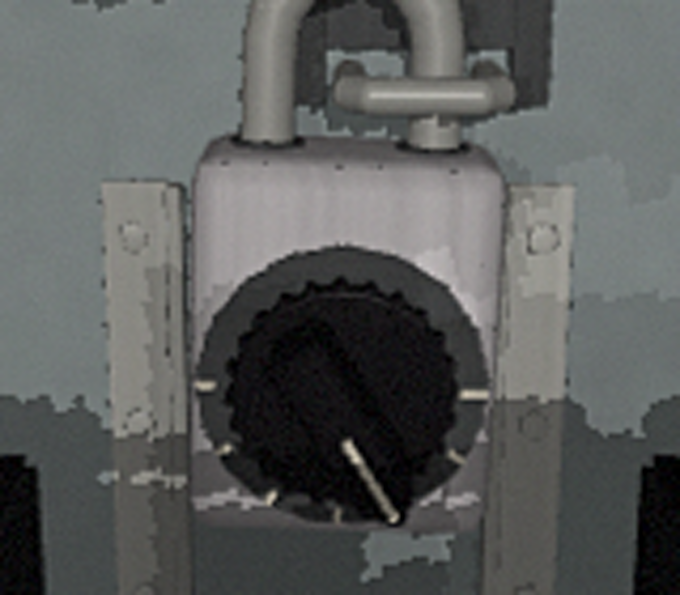

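```bash
python3 - <<'E'
from h import *
z=np.load("pics/w4.npz"); s=state()
f=lambda u,v,h: px2z(z,240+u/4.25,165+v/4.25,h)[:2]
an=lambda a,b: np.degrees(np.arctan2(*(b-a)[::-1])).round(2)
L,R=f(205,386,106),f(480,395,106); print("marks yaw",an(L,R)+90)
print("holes yaw",an(f(268,140,90),f(437,146,90))+90)
print("rails",an(f(188,595,81),f(180,187,81)),an(f(485,595,81),f(510,190,81)),"outer",an(f(117,595,80),f(103,183,80)),an(f(562,595,78),f(575,187,78)))
psi=s["tcp_rot"][2]; ex=np.array([np.cos(psi),np.sin(psi)]); ey=np.array([np.sin(psi),-np.cos(psi)])
def tl(n,q): dd=q-s["eef_pos"][:2]; print(n,q.round(1),"tool",(dd@ex).round(1),(dd@ey).round(1))
tl("ring",(f(200,386,106)+f(488,394,106))/2)
tl("body L",f(192,350,104)); tl("body R",f(503,350,104))
tl("front",f(350,145,104)); tl("rear",f(340,525,104))
tl("rail in L",f(183,350,81)); tl("rail in R",f(500,350,81))
tl("staple L",f(345,95,101));tl("staple R",f(505,97,101))
E
```

```text
marks yaw -16.519999999999996
holes yaw -16.599999999999994
rails -15.18 -16.16 outer -15.21 -13.76
ring [493.8 -18.7] tool -1.8 2.3
body L [506.3   4.2] tool 4.5 -23.0
body R [493.3 -45.8] tool 4.5 28.7
front [532.9 -29.8] tool 38.9 3.2
rear [469.5 -11.7] tool -27.1 1.6
rail in L [500.2  10. ] tool -2.8 -27.1
rail in R [485.6 -46. ] tool -2.8 30.8
staple L [540.5 -30.9] tool 46.4 2.4
staple R [533.7 -55.6] tool 46.1 28.0
```

The dial pointer now sits on the second mark from the long mark (crop 395,520). I'll lower the gripper and take hold of the lock body.

Request:
step_arm(
  rows=[
    {"delta_pos": [0.4, 0.27, 0.8], "spin": 1},
    {"delta_pos": [0.4, 0.27, 2.5], "spin": 1},
    {"delta_pos": [0.4, 0.27, 4.5], "spin": 1},
    {"delta_pos": [0.4, 0.27, 6], "spin": 1},
    {"delta_pos": [0.4, 0.27, 6.5], "spin": 1},
  ],
)

```text
t: 13.55
eef_pos: [499.1, -20.6, 291.5]
tcp_rot: [-3.141, 0.006, -0.271]
ft_force: [-0.8, 0.1, 1.0]
opening: 0.801
```

```bash
python3 st.py
```

```text
13.55 [499.1 -20.6 291.5] [-179.9    0.3  -15.5] J [-1.000e+01  2.720e+01  1.135e+02  1.000e-01  3.960e+01  9.550e+01] 0.801 [-0.8  0.1  1. ] [-0.031  0.187  0.028]
```

Request:
step_arm(
  rows=[
    {"delta_pos": [0, 0, 0.6], "spin": 0},
    {"delta_pos": [0, 0, 1.2], "spin": 0},
    {"delta_pos": [0, 0, 1.7], "spin": 0},
    {"delta_pos": [0, 0, 1.7], "spin": 0},
  ],
)

```text
t: 13.95
eef_pos: [499.0, -20.5, 274.2]
tcp_rot: [-3.141, 0.006, -0.271]
ft_force: [-0.3, 0.6, 0.6]
opening: 0.805
```

Request:
step_arm(
  rows=[
    {"delta_pos": [0, 0, 0], "spin": 0},
    {"delta_pos": [0, 0, 0], "spin": 0},
    {"delta_pos": [0, 0, 0], "spin": 0},
    {"delta_pos": [0, 0, 0], "spin": 0},
    {"delta_pos": [0, 0, 0], "spin": 0},
  ],
  jaw=0.3,
)

```text
t: 14.45
eef_pos: [498.7, -19.3, 274.4]
tcp_rot: [-3.139, 0.007, -0.272]
ft_force: [-0.3, 17.1, 3.8]
opening: 0.547
```

```bash
python3 st.py
```

```text
14.45 [498.7 -19.3 274.4] [-179.8    0.4  -15.6] J [ -9.8  28.8 114.3   0.3  37.3  95.4] 0.547 [-0.3 17.1  3.8] [3.021 0.204 0.118]
```

Request:
step_arm(
  rows=[
    {"delta_pos": [0, -0.03, 0], "spin": 0},
    {"delta_pos": [0, -0.03, 0], "spin": 0},
  ],
  jaw=0.3,
)

```text
t: 14.65
eef_pos: [498.6, -18.7, 274.5]
tcp_rot: [-3.138, 0.007, -0.271]
ft_force: [-0.2, 2.9, -1.3]
opening: 0.539
```

```bash
python3 st.py
```

```text
14.65 [498.6 -18.7 274.5] [-179.8    0.4  -15.5] J [ -9.8  28.8 114.3   0.4  37.3  95.5] 0.539 [-0.2  2.9 -1.3] [ 0.45   0.231 -0.019]
```

Request:
step_arm(
  rows=[
    {"delta_pos": [-0.4, 0, 0], "spin": 0},
    {"delta_pos": [-0.8, 0, 0], "spin": 0},
    {"delta_pos": [-1.2, 0, 0], "spin": 0},
    {"delta_pos": [-1.6, 0, 0], "spin": 0},
    {"delta_pos": [-2, 0, 0], "spin": 0},
  ],
)

```text
t: 15.15
eef_pos: [479.1, -13.4, 274.6]
tcp_rot: [-3.139, 0.007, -0.272]
ft_force: [2.3, -2.1, -5.3]
opening: 0.544
```

```bash
python3 st.py
```

```text
15.15 [479.1 -13.4 274.6] [-179.8    0.4  -15.6] J [ -9.5  27.7 117.    0.4  35.8  95.7] 0.544 [ 2.3 -2.1 -5.3] [-0.276 -0.201 -0.067]
```

Request:
step_arm(
  rows=[
    {"delta_pos": [-0.3, 0, 0], "spin": 0},
    {"delta_pos": [-0.6, 0, 0], "spin": 0},
    {"delta_pos": [-0.9, 0, 0], "spin": 0},
    {"delta_pos": [-1.0, 0, 0], "spin": 0},
  ],
)

```text
t: 15.55
eef_pos: [469.2, -10.6, 274.6]
tcp_rot: [-3.139, 0.007, -0.272]
ft_force: [1.9, -0.8, -6.8]
opening: 0.546
```

```bash
python3 st.py
```

```text
15.55 [469.2 -10.6 274.6] [-179.8    0.4  -15.6] J [ -9.4  27.1 118.3   0.4  35.   95.8] 0.546 [ 1.9 -0.8 -6.8] [-0.274 -0.15  -0.047]
```

Request:
step_arm(
  rows=[
    {"delta_pos": [-0.2, 0, 0], "spin": 0},
    {"delta_pos": [-0.3, 0, 0], "spin": 0},
    {"delta_pos": [-0.3, 0, 0], "spin": 0},
  ],
)

```text
t: 15.85
eef_pos: [466.5, -9.9, 274.7]
tcp_rot: [-3.138, 0.006, -0.272]
ft_force: [3.2, -2.0, -7.8]
opening: 0.543
```

```bash
python3 st.py
```

```text
15.85 [466.5  -9.9 274.7] [-179.8    0.4  -15.6] J [ -9.4  26.9 118.7   0.4  34.8  95.9] 0.543 [ 3.2 -2.  -7.8] [-0.322 -0.424 -0.053]
```

Request:
step_arm(
  rows=[
    {"delta_pos": [-0.1, 0, 0.02], "spin": 0},
    {"delta_pos": [-0.2, 0, 0.02], "spin": 0},
    {"delta_pos": [-0.2, 0, 0.02], "spin": 0},
  ],
)

```text
t: 16.15
eef_pos: [465.6, -9.7, 274.8]
tcp_rot: [-3.138, 0.002, -0.272]
ft_force: [10.0, -3.0, -10.4]
opening: 0.545
```

```bash
python3 st.py
```

```text
16.15 [465.6  -9.7 274.8] [-1.798e+02  1.000e-01 -1.560e+01] J [ -9.4  26.8 118.8   0.4  34.4  95.9] 0.545 [ 10.   -3.  -10.4] [-0.654 -1.252 -0.084]
```

Request:
step_arm(
  rows=[
    {"delta_pos": [-0.1, 0, 0], "spin": 0},
    {"delta_pos": [-0.2, 0, 0], "spin": 0},
    {"delta_pos": [-0.2, 0, 0], "spin": 0},
  ],
)

```text
t: 16.45
eef_pos: [464.7, -9.4, 275.0]
tcp_rot: [-3.138, -0.002, -0.272]
ft_force: [11.8, -3.9, -10.4]
opening: 0.545
```

```bash
python3 st.py
```

```text
16.45 [464.7  -9.4 275. ] [-1.798e+02 -1.000e-01 -1.560e+01] J [ -9.3  26.7 119.    0.4  34.1  95.9] 0.545 [ 11.8  -3.9 -10.4] [-0.54  -1.343 -0.147]
```

```bash
cat > look.py <<'E'
from h import *; import sys
n=sys.argv[1]; u0,v0,u1,v1=map(int,sys.argv[3:7]); k=float(sys.argv[7])
i=camera_info(n); p,d=read_camera(n)
np.savez(f"pics/{sys.argv[2]}.npz",d=d,R=i["R"],t=i["t"],camera_matrix=i["camera_matrix"])
cv2.imwrite(f"pics/{sys.argv[2]}.png",p); cv2.imwrite(f"pics/{sys.argv[2]}_c.png",cv2.resize(p[v0:v1,u0:u1],None,fx=k,fy=k,interpolation=2))
E
python3 look.py wrist w5 230 100 430 310 2.8; python3 look.py side s5 280 225 420 345 5
```

```text
(no output)
```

View pics/w5_c.png

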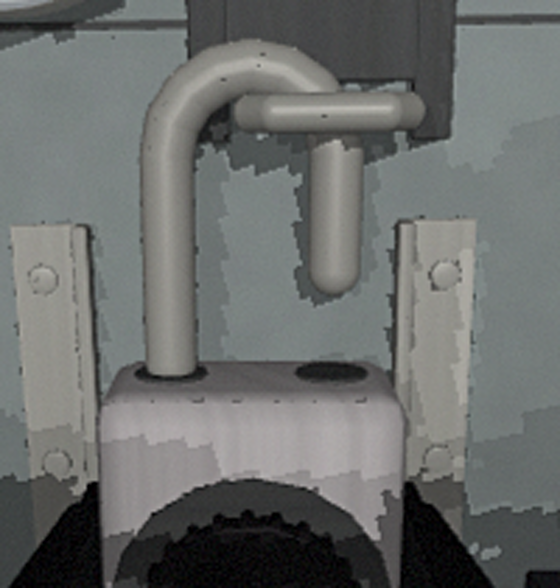

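View pics/s5_c.png

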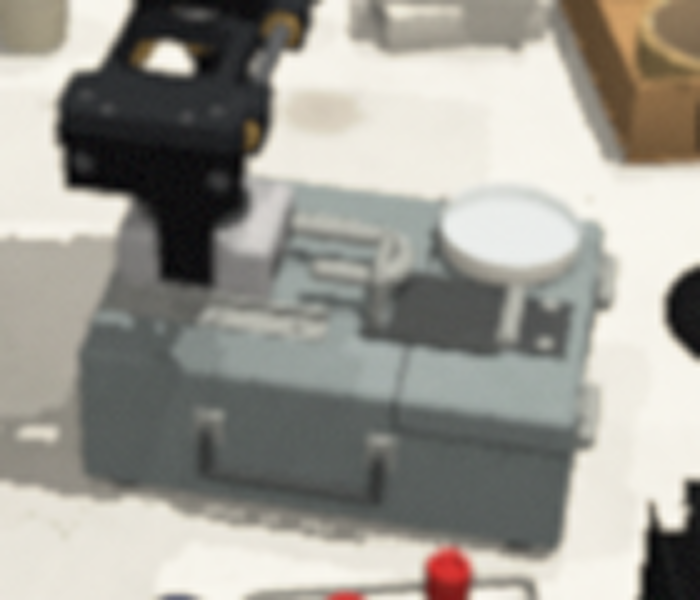

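```bash
python3 - <<'E'
from h import *
z=np.load("pics/w5.npz"); s=state()
f=lambda u,v,h: px2z(z,230+u/2.8,100+v/2.8,h)[:2]
psi=s["tcp_rot"][2]; ex=np.array([np.cos(psi),np.sin(psi)])
o=s["eef_pos"][:2]
for n,q in dict(face=f(335,370,90),toe=f(335,295,90),bowout=f(250,40,90),staple=f(325,112,101)).items(): print(n,((q-o)@ex).round(1),q)
E
python3 st.py
```

```text
face 35.3 [494.55833959 -34.0228506 ]
toe 48.7 [507.49624922 -37.30953441]
bowout 90.0 [551.26694031 -34.38067172]
staple 79.0 [537.51184223 -42.45401152]
16.55 [464.8  -9.4 275. ] [-1.798e+02 -1.000e-01 -1.560e+01] J [ -9.3  26.7 119.    0.4  34.2  95.9] 0.543 [11.1 -3.1 -9.6] [-0.506 -1.289 -0.082]
```

Request:
step_arm(
  rows=[
    {"delta_pos": [0.6, 0, 0], "spin": 0},
    {"delta_pos": [1.2, 0, 0], "spin": 0},
    {"delta_pos": [1.8, 0, 0], "spin": 0},
    {"delta_pos": [2.4, 0, 0], "spin": 0},
    {"delta_pos": [2.4, 0, 0], "spin": 0},
  ],
)

```text
t: 17.05
eef_pos: [488.5, -16.1, 275.0]
tcp_rot: [-3.138, -0.002, -0.272]
ft_force: [0.1, -0.5, -5.0]
opening: 0.542
```

```bash
python3 st.py; python3 look.py wrist w6 230 100 430 310 2.8
```

```text
17.05 [488.5 -16.1 275. ] [-1.798e+02 -1.000e-01 -1.560e+01] J [ -9.7  28.1 115.8   0.3  36.   95.6] 0.542 [ 0.1 -0.5 -5. ] [-0.021  0.206 -0.043]
```

View pics/w6_c.png

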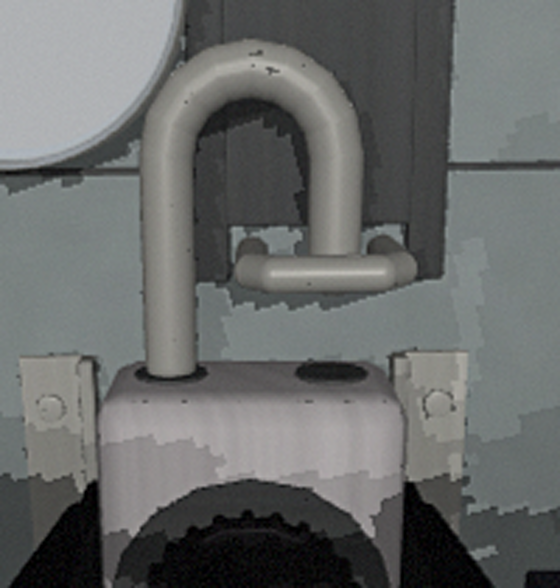

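The shackle is open, and the bridge sits at crop (325,272). The petri dish edge at upper left looks close to the path of the bow, so I'll measure the clearance.

```bash
python3 - <<'E'
from h import *
p=cv2.imread("pics/w6.png"); cv2.imwrite("pics/w6_e.png",cv2.resize(p[40:250,180:380],None,fx=2.8,fy=2.8,interpolation=2))
z=np.load("pics/w6.npz"); d=z["d"]
for u,v in [(250,100),(270,120),(290,110),(245,140),(320,118),(287,180)]: print(u,v,px2w(z,u,v,d[v,u]).round(1))
E
```

```text
250 100 [589.3 -12.9  89.3]
270 120 [578.8 -19.   89.7]
290 110 [580.4 -28.9  89.7]
245 140 [573.6  -5.1  88.8]
320 118 [573.3 -40.9  93.8]
287 180 [551.4 -19.1  95.2]
```

View pics/w6_e.png

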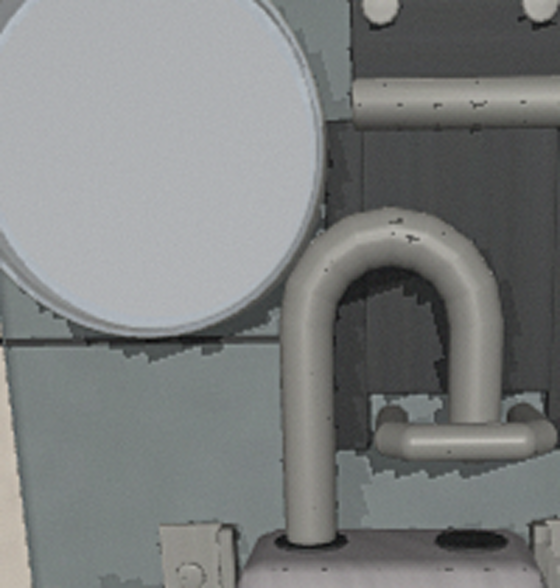

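```bash
cat > geo.py <<'E'
from h import *
from scipy.optimize import least_squares
z=np.load("pics/w6.npz")
f=lambda u,v,h: px2z(z,180+u/2.8,40+v/2.8,h)[:2]
W=np.array([f(u,v,89) for u,v in [(325,170),(319,215),(300,258),(270,292),(230,318),(180,335),(150,338),(100,331)]])
r=least_squares(lambda q:np.hypot(*(W-q).T)-30,[590,0]); print("dish",r.x,r.fun.round(2))
r3=least_squares(lambda q:np.hypot(*(W-q[:2]).T)-q[2],[590,0,30]); print("dish free",r3.x,r3.fun.round(2))
psi=np.radians(-15.6); ex=np.array([np.cos(psi),np.sin(psi)]); ey=np.array([-np.sin(psi),np.cos(psi)])
o=np.array([488.5,-16.1])
def tl(n,q): print(n,q.round(1),"fwd",((q-o)@ex).round(1),"left",((q-o)@ey).round(1))
tl("dish c",r.x)
tl("heel L out",f(283,330,90)); tl("heel L low",f(288,500,90)); tl("heel R",f(333,330,90)); tl("toe R out",f(501,330,90)); tl("bow",f(395,207,90)); tl("bow left 45",f(305,250,90))
tl("face",f(470,541,90)); tl("face heel",f(310,541,90));tl("staple",f(470,440,101)); tl("st L",f(376,440,101)); tl("st R",f(558,440,101))
E
python3 geo.py
```

```text
dish [594.99408492  -5.33434323] [-0.39  0.18  0.37  0.1  -0.22 -0.16 -0.03  0.1 ]
dish free [594.64116591  -5.44736073  29.68062514] [-0.31  0.2   0.34  0.05 -0.27 -0.18 -0.02  0.18]
dish c [595.   -5.3] fwd 99.7 left 39.0
heel L out [561.5 -18.8] fwd 71.1 left 17.0
heel L low [533.8 -11. ] fwd 42.2 left 17.0
heel R [559.3 -26.8] fwd 71.0 left 8.7
toe R out [551.8 -53.6] fwd 71.0 left -19.1
bow [575.  -41.9] fwd 90.3 left -1.5
bow left 45 [572.6 -26. ] fwd 83.7 left 13.0
face [518.1 -39.7] fwd 34.9 left -14.8
face heel [525.7 -12.6] fwd 34.8 left 13.4
staple [537.3 -43.8] fwd 54.5 left -13.5
st L [541.4 -29.3] fwd 54.5 left 1.5
st R [533.6 -57.3] fwd 54.5 left -27.5
```

The measurements show the bow would overlap the dish rim by about 4 mm if I slid it in level. The fix is to raise the lock, turn it clockwise within the rail play, and lift as soon as the toe is past the staple. I'll feel for the bridge first.

Request:
step_arm(
  rows=[
    {"delta_pos": [0, 0, -0.1], "spin": 0},
    {"delta_pos": [0, 0, -0.2], "spin": 0},
    {"delta_pos": [0, 0, -0.2], "spin": 0},
  ],
)

```text
t: 17.4
eef_pos: [487.9, -15.9, 277.1]
tcp_rot: [-3.138, -0.001, -0.272]
ft_force: [-0.6, -0.8, -6.1]
opening: 0.544
```

```bash
python3 st.py
```

```text
17.4 [487.9 -15.9 277.1] [-1.798e+02 -1.000e-01 -1.560e+01] J [ -9.7  27.9 115.7   0.3  36.3  95.6] 0.544 [-0.6 -0.8 -6.1] [-0.02   0.253  0.034]
```

Request:
step_arm(
  rows=[
    {"delta_pos": [0, 0, -0.05], "spin": 0},
    {"delta_pos": [0, 0, -0.05], "spin": 0},
  ],
)

```text
t: 17.6
eef_pos: [487.8, -15.8, 277.7]
tcp_rot: [-3.138, -0.002, -0.272]
ft_force: [-0.0, -0.7, -5.2]
opening: 0.543
```

```bash
python3 st.py
```

```text
17.6 [487.8 -15.8 277.7] [-1.798e+02 -1.000e-01 -1.560e+01] J [ -9.7  27.8 115.7   0.3  36.3  95.6] 0.543 [-0.  -0.7 -5.2] [ 0.022  0.218 -0.048]
```

Request:
step_arm(
  rows=[
    {"delta_pos": [0, 0, -0.05], "spin": 0},
    {"delta_pos": [0, 0, -0.05], "spin": 0},
  ],
)

```text
t: 17.8
eef_pos: [487.8, -15.8, 278.2]
tcp_rot: [-3.138, -0.001, -0.272]
ft_force: [0.2, 0.0, -6.2]
opening: 0.543
```

```bash
python3 st.py
```

```text
17.8 [487.8 -15.8 278.2] [-1.798e+02 -1.000e-01 -1.560e+01] J [ -9.7  27.8 115.7   0.3  36.4  95.6] 0.543 [ 0.2  0.  -6.2] [ 0.011  0.253 -0.02 ]
```

Request:
step_arm(
  rows=[
    {"delta_pos": [0, 0, -0.05], "spin": 0},
    {"delta_pos": [0, 0, -0.05], "spin": 0},
  ],
)

```text
t: 18.0
eef_pos: [487.8, -15.8, 278.6]
tcp_rot: [-3.138, -0.001, -0.272]
ft_force: [1.3, -0.5, -8.8]
opening: 0.545
```

```bash
python3 st.py
```

```text
18.0 [487.8 -15.8 278.6] [-1.798e+02 -1.000e-01 -1.560e+01] J [ -9.7  27.7 115.7   0.3  36.5  95.6] 0.545 [ 1.3 -0.5 -8.8] [0.074 0.255 0.017]
```

Request:
step_arm(
  rows=[
    {"delta_pos": [0, -0.03, 0.05], "spin": 1},
    {"delta_pos": [0, -0.06, 0.06], "spin": 2},
    {"delta_pos": [0, -0.08, 0.06], "spin": 3},
    {"delta_pos": [0, -0.08, 0.06], "spin": 3},
  ],
)

```text
t: 18.4
eef_pos: [488.3, -14.9, 278.1]
tcp_rot: [-3.137, -0.002, -0.325]
ft_force: [3.5, 2.4, -6.9]
opening: 0.546
```

```bash
python3 st.py;  python3 look.py wrist w7 180 40 380 250 2.8
```

```text
18.4 [488.3 -14.9 278.1] [-1.798e+02 -1.000e-01 -1.860e+01] J [ -9.5  27.8 115.7   0.4  36.4  98.8] 0.546 [ 3.5  2.4 -6.9] [ 0.637 -0.345  0.241]
```

View pics/w7_c.png

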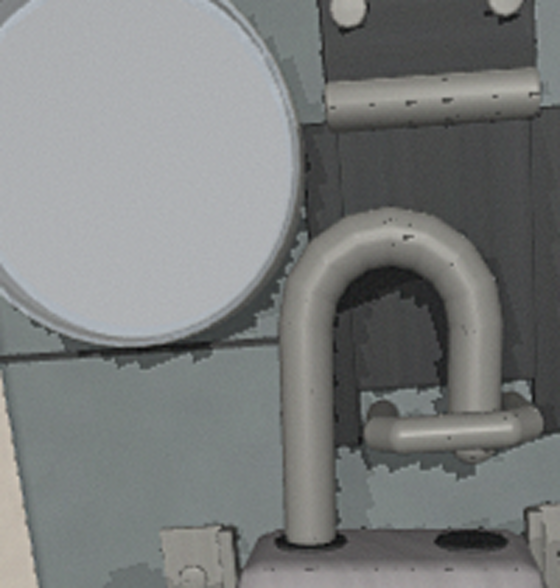

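```bash
python3 - <<'E'
from h import *
from scipy.optimize import least_squares
z=np.load("pics/w7.npz")
f=lambda u,v,h: px2z(z,180+u/2.8,40+v/2.8,h)[:2]
W=np.array([f(u,v,89) for u,v in [(302,165),(296,215),(277,262),(245,300),(205,327),(160,343),(130,347),(90,343)]])
r=least_squares(lambda q:np.hypot(*(W-q).T)-30,[590,0]); print("dish",r.x,r.fun.round(2))
psi=np.radians(-18.6); ex=np.array([np.cos(psi),np.sin(psi)]); ey=np.array([-np.sin(psi),np.cos(psi)])
o=np.array([488.3,-14.9])
fl=lambda q: np.array([(q-o)@ex,(q-o)@ey])
D=fl(r.x); H=93.1
L,R,B=fl(f(283,330,H)),fl(f(501,330,H)),fl(f(395,207,H)); S=fl(f(458,433,101)); T=fl(f(475,460,H)); F=fl(f(310,541,H)); 
print("D",D,"L",L,"R",R,"bow",B,"staple",S,"toe",T,"face",F)
c=np.array([B[0]-18.5,(L[1]+R[1])/2]); print("arc",c)
for th in (-15.6,):
  v=np.array([np.cos(np.radians(th+18.6)),np.sin(np.radians(th+18.6))])
  for d in (0,4,6,7,8,9,10):
    print(d, np.hypot(*(D-c-d*v)).round(2), "staple in lock", (S-d*v)[0]-(B[0]-88.5))
E
```

```text
dish [595.27477515  -4.99396626] [ 0.01  0.13  0.17 -0.11 -0.29 -0.13  0.11  0.24]
D [98.22769088 43.50922624] L [71.12856682 16.98085209] R [ 71.09059884 -19.14291361] bow [90.32358345 -1.58333465] staple [ 55.19076492 -11.81285929] toe [ 49.31692395 -15.33646042] face [34.90919525 13.37307752]
arc [71.82358345 -1.08103076]
0 51.82 staple in lock 53.367181469849314
4 49.72 staple in lock 49.37266333083102
6 48.75 staple in lock 47.37540426132187
7 48.3 staple in lock 46.3767747265673
8 47.86 staple in lock 45.37814519181272
9 47.43 staple in lock 44.37951565705815
10 47.03 staple in lock 43.38088612230358
```

Request:
step_arm(
  rows=[
    {"delta_pos": [0.2, -0.01, 0], "spin": 0},
    {"delta_pos": [0.4, -0.02, 0], "spin": 0},
    {"delta_pos": [0.6, -0.03, 0], "spin": 0},
    {"delta_pos": [0.6, -0.03, 0], "spin": 0},
  ],
)

```text
t: 18.85
eef_pos: [494.1, -16.6, 278.0]
tcp_rot: [-3.138, -0.001, -0.324]
ft_force: [0.2, 3.6, -5.8]
opening: 0.542
```

```bash
python3 st.py
```

```text
18.85 [494.1 -16.6 278. ] [-1.798e+02 -1.000e-01 -1.860e+01] J [ -9.6  28.2 114.9   0.4  36.9  98.7] 0.542 [ 0.2  3.6 -5.8] [0.718 0.336 0.058]
```

Request:
step_arm(
  rows=[
    {"delta_pos": [0.2, -0.01, 0], "spin": 0},
    {"delta_pos": [0.34, -0.02, 0], "spin": 0},
    {"delta_pos": [0.34, -0.02, 0], "spin": 0},
  ],
)

```text
t: 19.15
eef_pos: [497.7, -17.7, 278.1]
tcp_rot: [-3.138, -0.002, -0.324]
ft_force: [-0.0, 1.3, -6.2]
opening: 0.547
```

```bash
python3 st.py;  python3 look.py wrist w8 180 60 380 270 2.8
```

```text
19.15 [497.7 -17.7 278.1] [-1.798e+02 -1.000e-01 -1.860e+01] J [ -9.7  28.4 114.4   0.3  37.1  98.6] 0.547 [-0.   1.3 -6.2] [0.312 0.093 0.022]
```

View pics/w8_c.png

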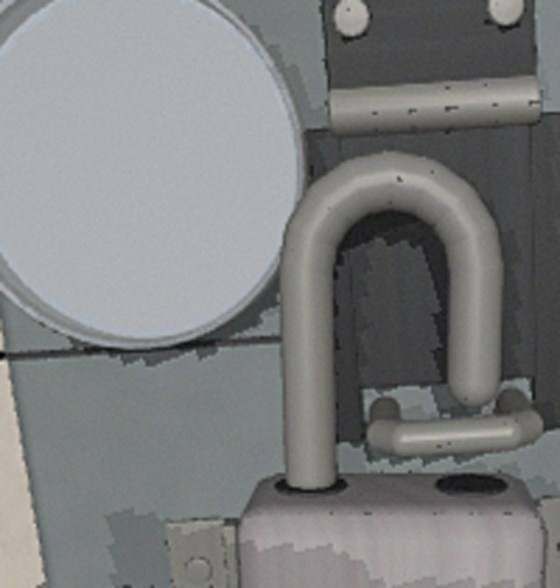

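The toe end at (475,400) is now past the bridge at (455,435), and the dish at left is still clear. I'll lift straight up.

Request:
step_arm(
  rows=[
    {"delta_pos": [0, 0, -0.2], "spin": 0},
    {"delta_pos": [0, 0, -0.4], "spin": 0},
    {"delta_pos": [0, 0, -0.7], "spin": 0},
    {"delta_pos": [0, 0, -0.7], "spin": 0},
  ],
)

```text
t: 19.6
eef_pos: [497.7, -17.8, 285.6]
tcp_rot: [-3.138, -0.003, -0.324]
ft_force: [0.5, 0.3, -5.9]
opening: 0.545
```

```bash
python3 st.py
```

```text
19.6 [497.7 -17.8 285.6] [-179.8   -0.2  -18.6] J [ -9.7  27.6 114.    0.3  38.1  98.6] 0.545 [ 0.5  0.3 -5.9] [-0.03   0.208  0.001]
```

Request:
step_arm(
  rows=[
    {"delta_pos": [0, 0, -0.8], "spin": 0},
    {"delta_pos": [0, 0, -1.8], "spin": 0},
    {"delta_pos": [0, 0, -2.8], "spin": 0},
    {"delta_pos": [0, 0, -3.8], "spin": 0},
    {"delta_pos": [0, 0, -4.6], "spin": 0},
  ],
)

```text
t: 20.1
eef_pos: [497.4, -17.9, 332.9]
tcp_rot: [-3.137, -0.004, -0.324]
ft_force: [0.1, 0.6, -6.1]
opening: 0.543
```

Request:
step_arm(
  rows=[
    {"delta_pos": [0, 0, -1], "spin": 0},
    {"delta_pos": [0, 0, -2], "spin": 0},
    {"delta_pos": [0, 0, -3], "spin": 0},
    {"delta_pos": [0, 0, -4], "spin": 0},
    {"delta_pos": [0, 0, -4.6], "spin": 0},
  ],
)

```text
t: 20.6
eef_pos: [497.2, -18.0, 379.9]
tcp_rot: [-3.137, -0.005, -0.324]
ft_force: [0.8, -0.1, -6.4]
opening: 0.545
```

Request:
step_arm(
  rows=[
    {"delta_pos": [0, 0, 0], "spin": 0},
    {"delta_pos": [0, 0, 0], "spin": 0},
    {"delta_pos": [0, 0, 0], "spin": 0},
  ],
)

```text
t: 20.9
eef_pos: [497.1, -18.0, 379.5]
tcp_rot: [-3.137, -0.004, -0.324]
ft_force: [0.0, 0.3, -5.5]
opening: 0.546
```

```bash
python3 st.py;  python3 look.py wrist w9 0 0 640 480 1; python3 look.py scene s9 250 140 450 330 3; python3 look.py side s10 260 180 440 340 4
```

```text
20.9 [497.1 -18.  379.5] [-179.8   -0.2  -18.6] J [ -9.7  19.6 108.7   0.3  51.5  98.7] 0.546 [ 0.   0.3 -5.5] [-0.037  0.211  0.018]
```

View pics/w9.png

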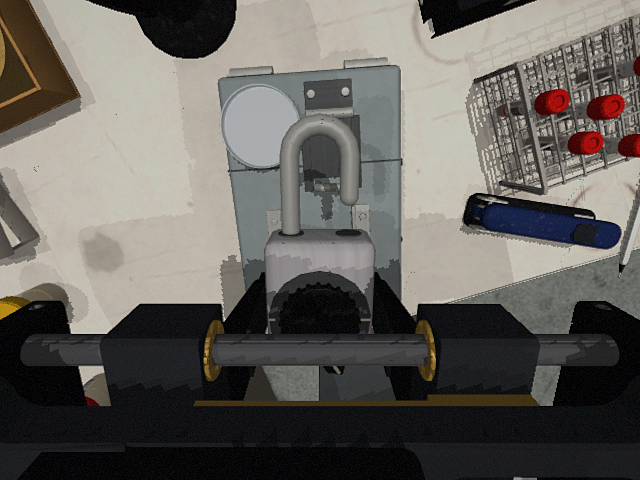

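View pics/s9_c.png

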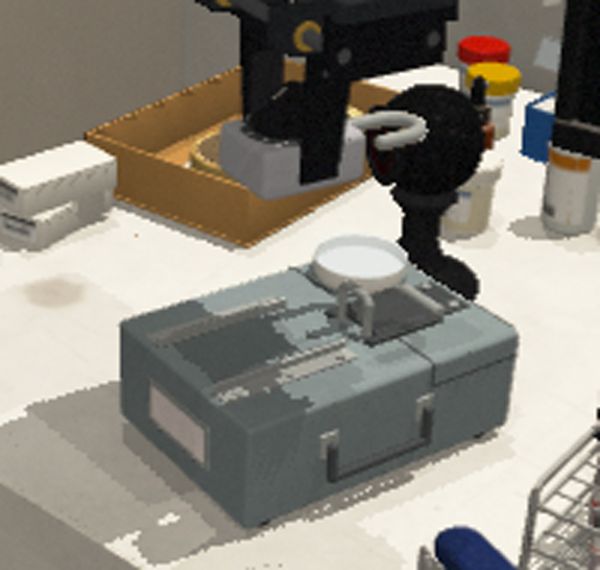

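View pics/s10_c.png

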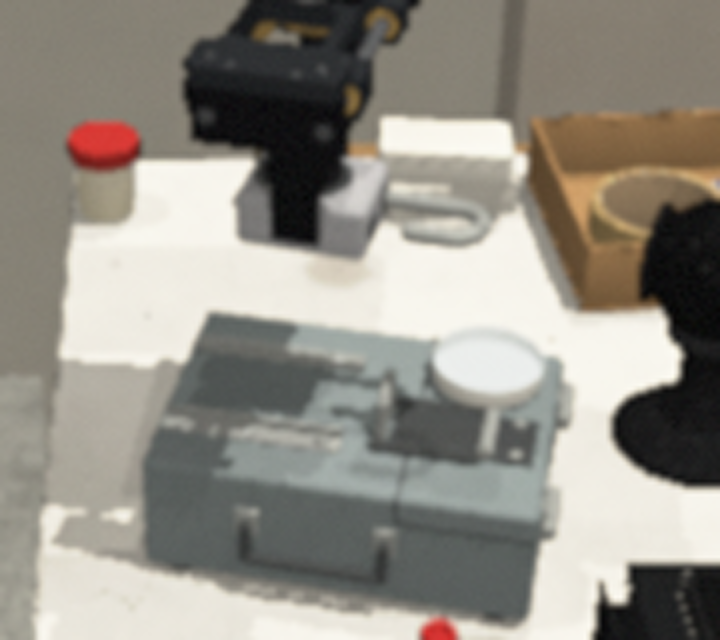

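```bash
python3 - <<'E'
from h import *
z=np.load("pics/w9.npz"); d=z["d"]
m=lambda u,v,k=3: np.median([px2w(z,a,b,d[b,a]) for a in range(u-k,u+k+1) for b in range(v-k,v+k+1) if d[b,a]>0],axis=0).round(1)
for n,u,v in [("heel near",292,215),("heel far",289,160),("bow",320,122),("toe",348,190),("top L",290,255),("top R",350,255)]: print(n,m(u,v,1))
a=cv2.imread("pics/side0.png").astype(int);b=cv2.imread("pics/s10.png").astype(int)
D=cv2.absdiff(a[255:295,360:405].astype(np.uint8),b[255:295,360:405].astype(np.uint8)); print("dish diff",D.mean())
r=z; px=np.array([px2w(z,u,v,d[v,u]) for v in range(95,160) for u in range(228,275) if d[v,u]>0])
q=px[abs(px[:,2]-89)<1.5]; print("dish c approx",q.mean(0), len(q))
E
python3 st.py
```

```text
heel near [544.2 -20.9 199.9]
heel far [568.5 -28.4 200.2]
bow [579.3 -46.7 200.6]
toe [547.1 -49.4 200.2]
top L [529.  -15.4 210.7]
top R [520.3 -41.2 210.5]
dish diff 6.783518518518519
dish c approx [597.47467402   1.2469704   89.36545085] 2754
21.05 [497.2 -18.  379.5] [-179.8   -0.2  -18.6] J [ -9.7  19.6 108.7   0.3  51.5  98.7] 0.548 [ 0.6  0.8 -6.6] [0.014 0.181 0.03 ]
```

```bash
python3 -c "
from cell import *
print(job_done())"
```

```text
the job is handed in; nothing more can be done
None
```

The padlock is off the hasp and handed in at about 21 s. The gripper is holding it open, still and level, with its underside about 105 mm above the box top.

**What I did**
- I turned the dial anticlockwise to the stop, regripping once on the way. The wrist moment rose to 0.33 N m there. I then turned it clockwise two clicks, and a wrist picture showed the pointer on the second mark.
- I gripped the body above the rails and pulled it back until it hit a hard stop at about 12 N.
- I slid the gap forward to the staple with the lock raised about 3 mm and turned 3° clockwise. A level, straight push would have run the bow into the petri dish.
- I lifted straight up once the toe was past the bridge; the only load on the wrist was the lock's weight (about 6 N).

**Last checks**
- **Level:** the shackle height changes by 0.7 mm over about 40 mm of its length, roughly 1°.
- **Opening:** at the stop the toe measured about 13.4 mm out of the body face, against 14 mm nominal, which is within measurement error.
- **Petri dish:** in the side view it is at the same pixels as at the start. I estimated only about 1 mm of clearance as the bow went past.
- **Cups and stapler:** I did not measure these, but the arm never came near them.

**Disagreement:** the camera put the staple about 1.3 mm further forward than my count from the stop. I used the count and confirmed in a picture that the gap was clear before lifting.

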